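# Nest the rivet cups and snap the canister lid home

## Task

Pack away the empty rivet cups: stand the middle cup inside the steel canister and the small cup inside the middle one, each right down on the floor of the one around it. Then take the white plastic lid by its knob and press it squarely onto the canister's rolled rim until it clicks and is fully home, and finish while still holding it by the knob and pressing it firmly down: do not let go. The canister stays upright on the mat, and the other things on the bench stay where they are.

Things in the scene. Friction and masses are not known exactly. Their poses are not given: they have to be found in the camera images.
- canister: The largest of the three open steel vessels, loose, upright on the mat, about 0.35 kg: 66 mm high, outside 66 mm across at the foot, 74 mm below the rim, and a rolled rim 82 mm across; mouth 70 mm clear; inner floor 4 mm above its underside, 61 mm across. Origin at the centre of the underside, z up.
- canister_rim (a point): Centre of the canister's mouth, level with the top of the rolled rim, 66 mm above its underside. The lid, set on centred within 2 mm, first rests with its underside 2 mm below this point; pushed down it resists with up to 8 to 14 N, clicks, the force drops, and it is home with its underside 11 mm below this point, its knob's top 31 mm above it. Pressed firmly is about 10 N.
- cup_m: Middle-sized plain open steel cup, loose, upright, 0.11 kg: 61 mm high, 50 mm across at the foot, 60 mm across at the rim, wall 2 mm, floor 3 mm thick, mouth 55 mm clear. It fits loosely in the canister; standing on its floor its rim is 1 mm below the canister's. Origin at the centre of the underside, z up.
- cup_s: Smallest plain open steel cup, loose, upright, 0.07 kg: 58 mm high, 36 mm across at the foot, 44 mm across at the rim, wall 2 mm, floor 3 mm thick. It fits loosely in the middle cup; nested, its rim is level with the middle cup's. Origin at the centre of the underside, z up.
- lid: White plastic snap lid of the canister, loose, lying right way up (skirt down), 0.16 kg: a disc 96 mm across, top face 18 mm above its underside, with a round upright knob 26 mm across in the centre, rising from 18 to 42 mm. Six sprung skirt tongues with a bead inside hook under the canister's rim; any yaw fits. Origin at the centre of the underside, z up.
- lid_knob (a point): Centre of the knob on the lid, 30 mm above the lid's underside.
- thread_cone: Bystander: dark thread cone, 52 mm across, 97 mm high; origin under its centre.
- edge_paint: Bystander: small white bottle with black cap, 36 mm across, 85 mm high; origin under its centre.
- hardware_jar: Bystander: small glass jar with metal cap, 60 mm across, 75 mm high; origin under its centre.
- mallet: Bystander: mallet lying flat, wooden handle 24 mm thick, white head 52 mm across and 85 mm long, 245 mm overall along its x; origin on the bench near the middle.
- awl: Bystander: awl lying flat, wooden handle, 135 mm long along its x, 26 mm thick; origin underneath at the middle.
- setting_anvil: Bystander: dark steel disc, 48 mm across, 18 mm high; origin under its centre.
- rivet_setter: Bystander: steel rod lying flat, 12 mm thick, 100 mm long along its x; origin on the bench at the middle.
- cutting_mat: The grey-green cutting mat fixed to the white bench, 490 x 665 mm, 3 mm thick: the vessels, the lid and most bystanders stand on its top, 3 mm above the bench. Origin at the centre of its underside.
Things that resemble listed ones, but are neither listed nor needed, are in the scene too. There is more than one size of the lid; the job needs the smaller.

How it is judged:
By the outcome, as a careful person would: the job done as asked, in the order asked, and still so for the second after the job is handed in, while the arm keeps its last pose, push and grip.
It also fails if it takes over 72 s, if anything falls off the work surface, if the arm or the gripper's body presses on something with over 40 N, if the wrist force passes 120 N, or if a joint passes its speed limit or range.

## Robot

A 6-joint arm with a two-finger parallel gripper is mounted at the origin on the work surface. World frame = base frame: x ahead of the robot, y to its left, z up, the work surface at z = 0. Lengths are in m, angles in degrees, forces in N, time in s.
With the tool pointing down it reaches from about 0.35 to 0.725 m from the base axis. Payload 4.3 kg.
Tool frame: the origin (TCP) lies midway between the tips of the shut fingers; the grasp point (between the pads) lies 19 mm behind it; z points along the fingers, y is the line along which they close (so a half turn about z gives the same grasp; the last joint's range is limited). The gripper opens to 85 mm and grips with 20 to 120 N. Pads are 22 mm wide; open, the fingers measure 114 mm over their backs; the gripper's body (76 mm by 85 mm) begins 54 mm behind the grasp point. The pads swing forward as they close: fully open they stand 13 mm farther back than shut.
Start: joints at [-73.184, 21.618, 4.641, 73.018, 0, 83.68], TCP at [0.226, -0.529, 0.231] pointing down, gripper open.
Joint ranges: [-156.06, 156.06], [-48.1, 94.91], [-58.44, 69.94], [-101.28, 121.22], [-78.64, 73.56], [-180, 180]. Speed limits (degrees/s): [147.25, 147.25, 180, 180, 180, 180].

## Interface

Orientations are given as [roll, pitch, yaw] about the fixed x, y, z axes, in that order (R = Rz(yaw) Ry(pitch) Rx(roll)).
In Python, from workcell import ctrl gives the robot as it stands.
- The arm moves only by the tool send_rows, never from a script. Its argument "deltas" is a list of rows, each an object with "delta_rot": the turn, a rotation vector about the world's x, y, z in units of 180 degrees (1.0 is 180 degrees), a list of three; "dp": the shift along the world's x, y, z in units of 15 cm (1.0 is 15 cm), a list of three; "gripper": the opening, from 0 (shut) to 1 (fully open). In form: [{"delta_rot": [rx, ry, rz], "dp": [tx, ty, tz], "gripper": gripper}, ...]. A call has 1 to 10 rows; each row is the pose to reach, as a shift and turn from the pose commanded when the call began, turning the shorter way round; what a row does not reach only later rows make up. A row lasts 1/10 s, in which the tool goes at most 50 mm and 8.59 degrees, less where a joint would pass 70% of its speed; a pose out of reach is approached as far as the arm can. A call with a number of a shift or a turn outside -1 to 1 is refused whole. A call with a gripper value outside its range is refused whole. The fingers move at their own pace and stop on an object; "newtons" is the grip in N (left out, the last holds). Time passes only in rows, so rows that repeat a pose let the fingers close. It gives the time, the measured TCP pose, the force, the opening and the grip force at its end, in the units of the state.
- ctrl.get_state(): the state, without advancing time (a new reading comes with each control period).
- ctrl.capture(name): name is "scene" or "side" or "wrist"; returns the picture (400x640x3 uint8, red, green, blue); there is no depth.
- ctrl.get_calibration(name): a dict with "mtx" (3x3 intrinsics, pixels), "dist_coeffs" ([k1, k2, p1, p2, k3] as OpenCV has them; the pictures are not rectified), "world_from_camera" (4x4, takes a point from camera to world coordinates). Camera axes: x right, y down, z forward; pixel columns grow to the right and rows downward; lengths in m; the calibration is good to about 2 mm. A picture is of the moment at which its call begins: read the wrist's pose just before it. get_calibration takes no time and is no camera call; for the wrist camera it gives the pose at the moment of the call.
- ctrl.job_done(): hands the job in; it is judged then, once.
The state is a dict: "t": time; "qpos": joint angles; "dq": joint speeds; "joint_efforts": joint torques, N m; "position": TCP position; "ee_rot": TCP orientation; "wrist_force": force on the tool from outside, world axes, zero at the start; "torque": the same for the moment, N m; "finger_gap": finger opening in m; "finger_force": force on a finger pad.
Only numpy, scipy, OpenCV 4.12 (cv2) and the standard library are available. Lean on these libraries where they do the work, as an engineer would, in place of code of your own. Each camera call takes 0.05 s, during which the arm holds its last target. There are 200 camera calls.

## Working session

There is one attempt and no reset: what is moved stays moved. The work goes in short steps, Python scripts to look and compute and a tool call to move; the robot and the scene stay as the last step left them, time stands still between calls to the robot, and variables do not carry over. Pictures are saved under pics/ and viewed, at most 10 in all, crops included, and the job is handed in when it is done.

Besides the shell and the picture viewer there is one more tool, called after "Request:" as name(argument=value, ...), one argument or row to a line, values as JSON. send_rows: Moves the arm, as the interface text tells. Shifts and turns lie within -1 to 1; 1 stands for 15 cm of shift or 180 degrees of turn. Its arguments: {"type":"object","properties":{"deltas":{"type":"array"},"newtons":{"type":"number"}},"required":["deltas"]}

```bash
ls; mkdir -p pics; python3 - <<'E'
from workcell import ctrl
import cv2,numpy as np
for n in("scene","side"):
    im=ctrl.capture(n); cv2.imwrite(f"pics/{n}0.png",im[...,::-1])
    c=ctrl.get_calibration(n); print(n,np.round(c["mtx"],1).tolist(),c["dist_coeffs"],np.round(c["world_from_camera"],3).tolist())
s=ctrl.get_state();print(s)
print(ctrl.get_calibration("wrist"))
E
```

```text
pics
scene [[394.9, 0.0, 316.5], [0.0, 394.9, 203.2], [0.0, 0.0, 1.0]] [-0.00845114  0.          0.          0.          0.        ] [[0.865, 0.372, -0.337, 0.84], [0.502, -0.654, 0.566, -0.582], [-0.01, -0.659, -0.752, 0.807], [0.0, 0.0, 0.0, 1.0]]
side [[368.6, 0.0, 318.1], [0.0, 368.6, 201.7], [0.0, 0.0, 1.0]] [-0.02582353  0.          0.          0.          0.        ] [[-0.883, -0.321, 0.342, 0.149], [-0.469, 0.633, -0.616, 0.611], [-0.019, -0.705, -0.709, 0.802], [0.0, 0.0, 0.0, 1.0]]
{'t': 0.1, 'qpos': array([-7.31843792e+01,  2.16572892e+01,  4.57123115e+00,  7.30163605e+01,
        1.20319309e-03,  8.36835785e+01]), 'dq': array([-0.00601658, -0.08058549,  0.11834969, -0.01099445,  0.03207313,
       -0.02026652]), 'joint_efforts': array([ 2.18921035e-03, -4.64696646e+01,  2.70581049e+01,  1.20066921e-02,
        8.97164369e-06,  7.64708489e-06]), 'position': array([ 0.22576687, -0.52820778,  0.23046283]), 'ee_rot': array([-1.79898336e+02, -1.24638821e-02,  2.31320302e+01]), 'wrist_force': array([-0.51304681,  1.10423002,  0.69926362]), 'torque': array([-0.01806077, -0.00820676,  0.01668354]), 'finger_force': 0.0, 'finger_gap': 0.08541508959208396}
{'mtx': array([[295.28083529,   0.        , 322.84652391],
       [  0.        , 295.28083529, 195.70708823],
       [  0.        ,   0.        ,   1.        ]]), 'dist_coeffs': array([-0.05395586,  0.        ,  0.        ,  0.        ,  0.        ]), 'world_from_camera': array([[ 0.39349797, -0.88764309, -0.23926783,  0.28534214],
       [-0.91932013, -0.38082338, -0.09911639, -0.5019282 ],
       [-0.0031388 ,  0.25896583, -0.96588138,  0.37250401],
       [ 0.        ,  0.        ,  0.        ,  1.        ]])}
```

View pics/scene0.png

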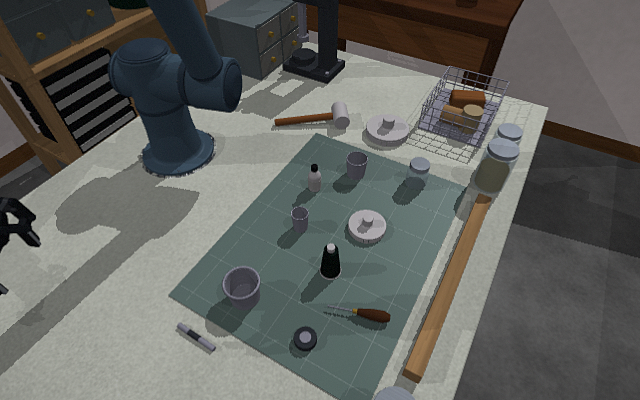

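View pics/side0.png

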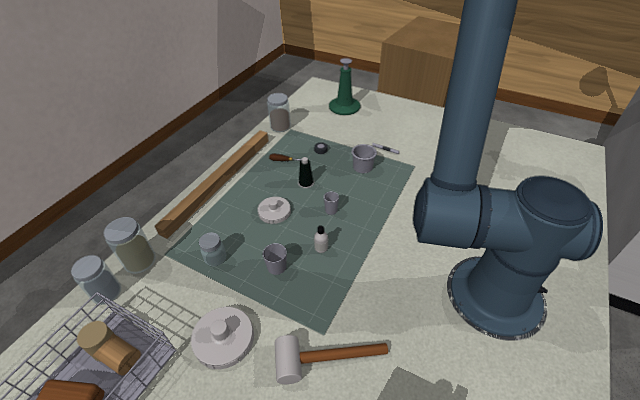

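The scene view shows the canister at (241,287), cup_m at (357,165), cup_s at (300,219), the small lid at (367,225) and the big lid at (387,129). In the side view the same five are at (364,158), (275,258), (331,203), (274,209) and (222,333).

```bash
cat > h.py <<'E'
from workcell import ctrl
import cv2,numpy as np
def ray(c,uv):
    p=cv2.undistortPoints(np.array([[uv]],float),c["mtx"],c["dist_coeffs"])[0,0]
    W=np.array(c["world_from_camera"]); d=W[:3,:3]@np.array([p[0],p[1],1]); return W[:3,3],d/np.linalg.norm(d)
def tri(obs):
    A=np.zeros((3,3));b=np.zeros(3)
    for c,uv in obs:
        o,d=ray(c,uv);P=np.eye(3)-np.outer(d,d);A+=P;b+=P@o
    x=np.linalg.solve(A,b)
    return x,[np.linalg.norm(np.cross(ray(c,uv)[1],x-ray(c,uv)[0])) for c,uv in obs]
def atz(c,uv,z):
    o,d=ray(c,uv);return o+d*(z-o[2])/d[2]
def proj(c,X):
    M=np.linalg.inv(c["world_from_camera"]);return cv2.projectPoints(np.array(X,float).reshape(-1,3),cv2.Rodrigues(M[:3,:3])[0],M[:3,3],c["mtx"],c["dist_coeffs"])[0][:,0]
def circ(x,y,z,r,n=72):
    a=np.linspace(0,2*np.pi,n,endpoint=False);return np.c_[x+r*np.cos(a),y+r*np.sin(a),np.full(n,z)]
E
python3 - <<'E'
from h import *
S=ctrl.get_calibration("scene");D=ctrl.get_calibration("side")
for n,a,b in [("can rim",(241.5,280),(364,151.5)),("m rim",(357,158.5),(275.5,252)),("s rim",(300,213),(331,196.5)),("knobtop",(367.5,218),(273.5,201)),("paint",(314,168),(321,229)),("cone",(330.5,246),(305,159)),("jar",(419.5,163),(209.5,241)),("anvil",(305,336),(321,146)),("awl",(375,314),(280,157))]:
    x,e=tri([(S,a),(D,b)]);print(n,np.round(x,4),np.round(np.hypot(x[0],x[1]),3),np.round(e,4))
E
```

```text
can rim [ 0.4785 -0.2938  0.0695] 0.562 [0.0008 0.0008]
m rim [0.5195 0.1746 0.0635] 0.548 [0.0021 0.0021]
s rim [ 0.4849 -0.0682  0.0605] 0.49 [0.0009 0.0009]
knobtop [0.632  0.0107 0.046 ] 0.632 [0.0008 0.0008]
paint [0.4451 0.0685 0.0807] 0.45 [0.0008 0.0008]
cone [ 0.6103 -0.1421  0.0999] 0.627 [0.0009 0.0009]
jar [0.6801 0.2291 0.0761] 0.718 [0.0008 0.0008]
anvil [ 0.6473 -0.3149  0.0214] 0.72 [0.0009 0.0009]
awl [ 0.7486 -0.1999  0.0182] 0.775 [0.0036 0.0036]
```

Request:
send_rows(
  deltas=[
    {"dp": [0.42,0.78,0.05],"delta_rot": [0,0,0],"gripper": 1},
    {"dp": [0.42,0.78,0.05],"delta_rot": [0,0,0],"gripper": 1},
    {"dp": [0.42,0.78,0.05],"delta_rot": [0,0,0],"gripper": 1},
    {"dp": [0.42,0.78,0.05],"delta_rot": [0,0,0],"gripper": 1},
  ],
)

```text
t: 0.5
position: [0.2902, -0.408, 0.2389]
ee_rot: [-179.9, -0.1, 23.4]
wrist_force: [0.5, -0.3, 0.3]
finger_gap: 0.0857
finger_force: 0.0
```

Request:
send_rows(
  deltas=[
    {"dp": [0.42,0.78,0.05],"delta_rot": [0,0,0],"gripper": 1},
    {"dp": [0.42,0.78,0.05],"delta_rot": [0,0,0],"gripper": 1},
    {"dp": [0.42,0.78,0.05],"delta_rot": [0,0,0],"gripper": 1},
    {"dp": [0.42,0.78,0.05],"delta_rot": [0,0,0],"gripper": 1},
  ],
)

```text
t: 0.9
position: [0.3529, -0.2922, 0.2464]
ee_rot: [-179.9, -0.0, 23.4]
wrist_force: [-0.9, -1.0, 0.3]
finger_gap: 0.0855
finger_force: 0.0
```

Request:
send_rows(
  deltas=[
    {"dp": [0.42,0.78,0.05],"delta_rot": [0,0,0],"gripper": 1},
    {"dp": [0.42,0.78,0.05],"delta_rot": [0,0,0],"gripper": 1},
    {"dp": [0.42,0.78,0.05],"delta_rot": [0,0,0],"gripper": 1},
    {"dp": [0.42,0.78,0.05],"delta_rot": [0,0,0],"gripper": 1},
  ],
)

```text
t: 1.3
position: [0.4162, -0.1761, 0.2538]
ee_rot: [-180.0, -0.0, 23.4]
wrist_force: [0.1, 0.5, -0.1]
finger_gap: 0.085
finger_force: 0.0
```

Request:
send_rows(
  deltas=[
    {"dp": [0.42,0.78,0.05],"delta_rot": [0,0,0],"gripper": 1},
    {"dp": [0.42,0.78,0.05],"delta_rot": [0,0,0],"gripper": 1},
    {"dp": [0.42,0.78,0.05],"delta_rot": [0,0,0],"gripper": 1},
    {"dp": [0.42,0.78,0.05],"delta_rot": [0,0,0],"gripper": 1},
    {"dp": [0.42,0.78,0.05],"delta_rot": [0,0,0],"gripper": 1},
    {"dp": [0.42,0.78,0.05],"delta_rot": [0,0,0],"gripper": 1},
  ],
)

```text
t: 1.9
position: [0.4775, -0.0625, 0.261]
ee_rot: [180.0, 0.1, 23.0]
wrist_force: [0.5, 0.1, -0.1]
finger_gap: 0.0854
finger_force: 0.0
```

```bash
python3 - <<'E'
from h import *
import pickle
s=ctrl.get_state();c=ctrl.get_calibration("wrist");im=ctrl.capture("wrist")
pickle.dump((c,im),open("w1.pkl","wb"));print(s["t"],s["position"],s["ee_rot"],s["wrist_force"])
d=im[...,::-1].copy()
for x,y,z,r in[(.4785,-.2938,.069,.041),(.5195,.1746,.064,.030),(.4849,-.0682,.061,.022),(.632,.0107,.021,.048)]:
    p=proj(c,circ(x,y,z,r)); print(p.mean(0))
    cv2.polylines(d,[np.int32(p*8)],True,(0,0,255),1,0,3) 
cv2.imwrite("pics/w1.png",d)
E
```

```text
1.9 [ 0.47752099 -0.0624727   0.26095358] [1.79984172e+02 6.35128085e-02 2.30150225e+01] [ 0.52392944  0.11123326 -0.05038545]
[493.87503996 245.32544441]
[139.095198    55.87398766]
[330.9586955 169.7067015]
[318.23490479  24.52437321]
```

View pics/w1.png

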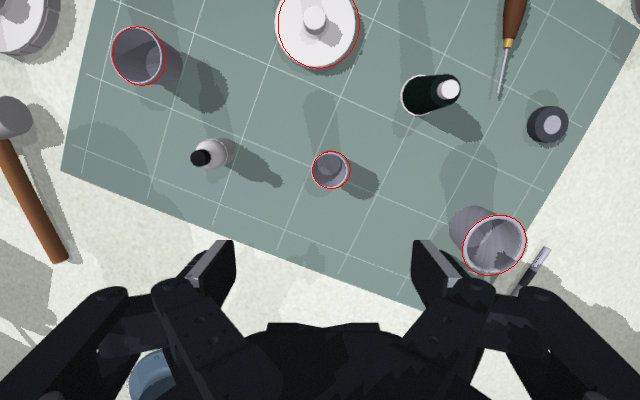

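The wrist view shows cup_m's rim at (138,56), cup_s at (331,170), the canister at (494,245) and the lid at (317,25). All four lie within about 2 px of the circles projected from the triangulation. Next I refine the fit over the three views together.

```bash
cat >> h.py <<'E'
from scipy.optimize import minimize
def cost(x,views,rs):
    s=0
    for c,G in views:
        for z,r in rs(x):
            p=proj(c,circ(x[0],x[1],z,r)).astype(np.float32)
            s-=cv2.remap(G,p[:,0:1].copy(),p[:,1:2].copy(),cv2.INTER_LINEAR,borderMode=cv2.BORDER_CONSTANT).mean()
    return s
def grad(im,b=1.2):
    L=cv2.GaussianBlur(im,(0,0),b).astype(np.float32)
    return np.sqrt(sum(cv2.Sobel(L[...,k],cv2.CV_32F,a,1-a)**2 for k in range(3) for a in(0,1)))
E
cat > fit.py <<'E'
from h import *
import pickle
V={n:(ctrl.get_calibration(n),grad(cv2.imread(f"pics/{n}0.png"))) for n in("scene","side")}
c,im=pickle.load(open("w1.pkl","rb"));V["wrist"]=(c,grad(im))
for n,x0,r in[("can",(.4785,-.2938,.069),.041),("m",(.5195,.1746,.064),.03),("s",(.4849,-.0682,.061),.022),("lid",(.632,.0107,.021),.048)]:
    for sel in(("scene","side"),("wrist",),("scene","side","wrist")):
        f=len(sel)>1
        rs=(lambda x:[(x[2],r)]) if f else (lambda x:[(x0[2],r)])
        best=min((minimize(cost,np.array(x0)+np.r_[d,0],args=([V[k] for k in sel],rs),method="Nelder-Mead",options=dict(initial_simplex=np.array(x0)+np.r_[d,0]+np.vstack([np.zeros(3),np.eye(3)*.003]),xatol=1e-5)) for d in [(0,0),(.002,0),(-.002,0),(0,.002),(0,-.002)]),key=lambda o:o.fun)
        print(n,sel,np.round(best.x,4),round(best.fun,1))
E
python3 fit.py
```

```text
can ('scene', 'side') [ 0.4793 -0.2957  0.0666] -269.7
can ('wrist',) [ 0.4804 -0.294   0.0669] -172.9
can ('scene', 'side', 'wrist') [ 0.4798 -0.2955  0.0667] -441.8
m ('scene', 'side') [0.5203 0.1736 0.064 ] -224.3
m ('wrist',) [0.521  0.1774 0.0622] -160.1
m ('scene', 'side', 'wrist') [0.5192 0.1811 0.0578] -368.6
s ('scene', 'side') [ 0.4827 -0.0714  0.0608] -187.7
s ('wrist',) [ 0.4854 -0.0679  0.0626] -148.7
s ('scene', 'side', 'wrist') [ 0.4843 -0.0682  0.0551] -333.8
lid ('scene', 'side') [0.6323 0.0138 0.0206] -589.9
lid ('wrist',) [0.6317 0.0155 0.0201] -285.8
lid ('scene', 'side', 'wrist') [0.6319 0.0153 0.0196] -865.4
```

Request:
send_rows(
  deltas=[
    {"dp": [0.14,0.79,-0.1],"delta_rot": [0,0,0.1],"gripper": 1},
    {"dp": [0.14,0.79,-0.1],"delta_rot": [0,0,0.1],"gripper": 1},
    {"dp": [0.14,0.79,-0.1],"delta_rot": [0,0,0.1],"gripper": 1},
    {"dp": [0.14,0.79,-0.1],"delta_rot": [0,0,0.1],"gripper": 1},
  ],
)

```text
t: 2.35
position: [0.4987, 0.0587, 0.2457]
ee_rot: [-180.0, 0.0, 41.3]
wrist_force: [-0.6, -0.3, 0.6]
finger_gap: 0.0854
finger_force: 0.0
```

Request:
send_rows(
  deltas=[
    {"dp": [0.14,0.79,-0.5],"delta_rot": [0,0,0.1],"gripper": 1},
    {"dp": [0.14,0.79,-0.5],"delta_rot": [0,0,0.1],"gripper": 1},
    {"dp": [0.14,0.79,-0.5],"delta_rot": [0,0,0.1],"gripper": 1},
    {"dp": [0.14,0.79,-0.5],"delta_rot": [0,0,0.1],"gripper": 1},
    {"dp": [0.14,0.79,-0.5],"delta_rot": [0,0,0.1],"gripper": 1},
    {"dp": [0.14,0.79,-0.5],"delta_rot": [0,0,0.1],"gripper": 1},
  ],
)

```text
t: 2.95
position: [0.5206, 0.1744, 0.1722]
ee_rot: [179.9, -0.0, 59.0]
wrist_force: [0.6, -0.7, 0.0]
finger_gap: 0.0854
finger_force: 0.0
```

```bash
python3 - <<'E'
from h import *
s=ctrl.get_state();c=ctrl.get_calibration("wrist");im=ctrl.capture("wrist")
print(s["t"],s["position"],s["ee_rot"],s["wrist_force"])
G=grad(im)
for r,z in((.03,.064),):
  for d in [(0,0),(.003,0),(-.003,0),(0,.003),(0,-.003)]:
    o=minimize(cost,[.5205+d[0],.1755+d[1]],args=([(c,G)],lambda x:[(z,r)]),method="Nelder-Mead",options=dict(xatol=1e-5,initial_simplex=np.array([.5205,.1755])+d+np.array([[0,0],[.003,0],[0,.003]])))
    print(o.x,o.fun)
d=im[...,::-1].copy()
p=proj(c,circ(.5205,.1755,.064,.03));cv2.polylines(d,[np.int32(p*8)],True,(0,0,255),1,0,3)
cv2.imwrite("pics/w2.png",d)
E
```

```text
2.95 [0.52060315 0.17435229 0.17224737] [ 1.79921152e+02 -1.11851648e-02  5.89809321e+01] [ 0.58501555 -0.71050555  0.02110157]
[0.51915391 0.17906994] -160.75115966796875
[0.51913778 0.17909318] -160.7887420654297
[0.51913841 0.17909707] -160.72930908203125
[0.51913778 0.17909318] -160.7887420654297
[0.51913841 0.17909707] -160.72930908203125
```

View pics/w2.png

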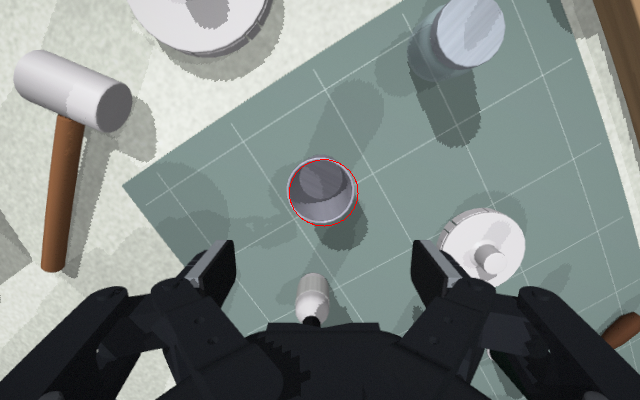

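The wrist view shows cup_m's rim at (322,191), about 1 px from the prediction, and it sits centrally between the fingers with nothing in the way. I'll go down and grip.

Request:
send_rows(
  deltas=[
    {"dp": [0,0.01,-0.3],"delta_rot": [0,0,0],"gripper": 1},
    {"dp": [0,0.01,-0.55],"delta_rot": [0,0,0],"gripper": 1},
    {"dp": [0,0.01,-0.75],"delta_rot": [0,0,0],"gripper": 1},
    {"dp": [0,0.01,-0.83],"delta_rot": [0,0,0],"gripper": 1},
    {"dp": [0,0.01,-0.83],"delta_rot": [0,0,0],"gripper": 1},
  ],
)

```text
t: 3.5
position: [0.519, 0.1765, 0.0461]
ee_rot: [-179.9, 0.1, 59.0]
wrist_force: [0.4, 0.3, 0.4]
finger_gap: 0.0851
finger_force: 0.0
```

Request:
send_rows(
  deltas=[
    {"dp": [0,0,0],"delta_rot": [0,0,0],"gripper": 0.5},
    {"dp": [0,0,0],"delta_rot": [0,0,0],"gripper": 0.5},
    {"dp": [0,0,0],"delta_rot": [0,0,0],"gripper": 0.5},
    {"dp": [0,0,0],"delta_rot": [0,0,0],"gripper": 0.5},
    {"dp": [0,0,0],"delta_rot": [0,0,0],"gripper": 0.5},
    {"dp": [0,0,0],"delta_rot": [0,0,0],"gripper": 0.5},
  ],
  newtons=40,
)

```text
t: 4.1
position: [0.5219, 0.1782, 0.0496]
ee_rot: [179.8, -0.2, 59.1]
wrist_force: [-1.7, -0.0, 5.8]
finger_gap: 0.0574
finger_force: 41.6
```

```bash
python3 - <<'E'
from h import *
im=ctrl.capture("wrist");a=im[60:400,120:520]
cv2.imwrite("pics/w3.png",a[...,::-1])
E
```

```text
(no output)
```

View pics/w3.png

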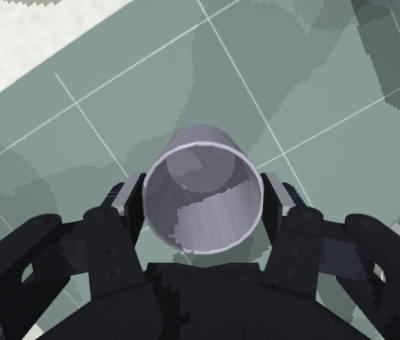

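The cup is held between the pads with its rim centred near (203,198) in the crop. I'll lift it and check that it holds.

Request:
send_rows(
  deltas=[
    {"dp": [0,0,0.1],"delta_rot": [0,0,0],"gripper": 0.5},
    {"dp": [0,0,0.3],"delta_rot": [0,0,0],"gripper": 0.5},
    {"dp": [0,0,0.6],"delta_rot": [0,0,0],"gripper": 0.5},
    {"dp": [0,0,0.9],"delta_rot": [0,0,0],"gripper": 0.5},
    {"dp": [0,0,1],"delta_rot": [0,0,0],"gripper": 0.5},
    {"dp": [0,0,1],"delta_rot": [0,0,0],"gripper": 0.5},
  ],
)

```text
t: 4.75
position: [0.5229, 0.1784, 0.2017]
ee_rot: [179.6, -0.4, 59.1]
wrist_force: [0.4, 0.4, -0.8]
finger_gap: 0.0571
finger_force: 43.2
```

```bash
python3 - <<'E'
from h import *
s=ctrl.get_state();print(s["t"],s["position"],s["ee_rot"],s["wrist_force"],s["finger_gap"],s["finger_force"])
a=[ctrl.capture("scene"),ctrl.capture("side")]
p=s["position"];o=[]
for n,im in zip(("scene","side"),a):
    u=np.int32(proj(ctrl.get_calibration(n),p)[0]);print(u)
    o.append(cv2.resize(im[max(u[1]-50,0):u[1]+50,u[0]-60:u[0]+60],(400,333),interpolation=cv2.INTER_CUBIC))
cv2.imwrite("pics/l1.png",np.hstack(o)[...,::-1])
E
```

```text
4.75 [0.52291234 0.17840592 0.20167264] [179.6029837   -0.36561628  59.14429041] [ 0.36632306  0.44468332 -0.79886958] 0.057051231627485356 43.16582051105797
[361 117]
[266 214]
```

View pics/l1.png

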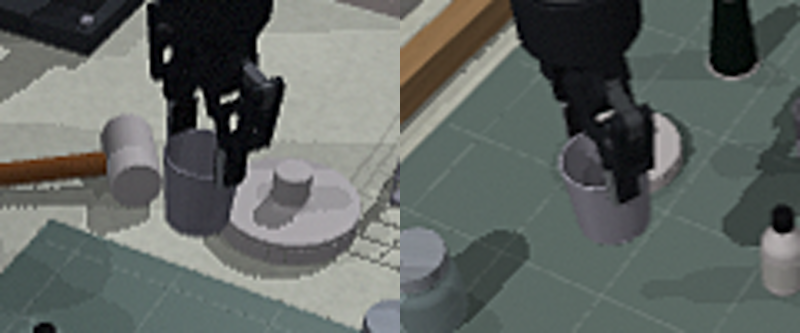

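The cup hangs upright from the pads in both views. I'll carry it over the canister.

Request:
send_rows(
  deltas=[
    {"dp": [-0.067,-0.3,0],"delta_rot": [0,0,0],"gripper": 0.5},
    {"dp": [-0.067,-0.55,0],"delta_rot": [0,0,0],"gripper": 0.5},
    {"dp": [-0.067,-0.787,0],"delta_rot": [0,0,0],"gripper": 0.5},
  ],
)

```text
t: 5.15
position: [0.508, 0.0585, 0.1947]
ee_rot: [-179.8, 0.1, 59.2]
wrist_force: [0.2, -0.4, -1.2]
finger_gap: 0.0575
finger_force: 43.2
```

Request:
send_rows(
  deltas=[
    {"dp": [-0.067,-0.3,0],"delta_rot": [0,0,0],"gripper": 0.5},
    {"dp": [-0.067,-0.55,0],"delta_rot": [0,0,0],"gripper": 0.5},
    {"dp": [-0.067,-0.787,0],"delta_rot": [0,0,0],"gripper": 0.5},
  ],
)

```text
t: 5.45
position: [0.4979, -0.0597, 0.1948]
ee_rot: [-179.8, 0.1, 59.1]
wrist_force: [0.5, 0.3, -1.3]
finger_gap: 0.0572
finger_force: 43.2
```

Request:
send_rows(
  deltas=[
    {"dp": [-0.067,-0.3,0],"delta_rot": [0,0,0],"gripper": 0.5},
    {"dp": [-0.067,-0.55,0],"delta_rot": [0,0,0],"gripper": 0.5},
    {"dp": [-0.067,-0.787,0],"delta_rot": [0,0,0],"gripper": 0.5},
  ],
)

```text
t: 5.75
position: [0.488, -0.1775, 0.1947]
ee_rot: [-179.8, 0.0, 59.1]
wrist_force: [0.3, 0.5, -1.3]
finger_gap: 0.0571
finger_force: 43.2
```

Request:
send_rows(
  deltas=[
    {"dp": [-0.067,-0.3,0],"delta_rot": [0,0,0],"gripper": 0.5},
    {"dp": [-0.067,-0.55,0],"delta_rot": [0,0,0],"gripper": 0.5},
    {"dp": [-0.067,-0.787,0],"delta_rot": [0,0,0],"gripper": 0.5},
    {"dp": [-0.067,-0.787,0],"delta_rot": [0,0,0],"gripper": 0.5},
    {"dp": [-0.067,-0.787,0],"delta_rot": [0,0,0],"gripper": 0.5},
    {"dp": [-0.067,-0.787,0],"delta_rot": [0,0,0],"gripper": 0.5},
  ],
)

```text
t: 6.35
position: [0.479, -0.2931, 0.1955]
ee_rot: [-179.8, -0.0, 59.2]
wrist_force: [-0.1, 0.5, -1.4]
finger_gap: 0.0572
finger_force: 43.2
```

```bash
python3 - <<'E'
from h import *
s=ctrl.get_state();c=ctrl.get_calibration("wrist");im=ctrl.capture("wrist")
print(s["t"],s["position"],s["ee_rot"],s["wrist_force"],s["finger_gap"],s["finger_force"])
p=s["position"]
G=grad(im);d=im[...,::-1].copy()
for n,r,x0,z in(("can",.041,(.48,-.2945),.069),("cup",.03,p[:2],p[2]+.0145),("foot",.025,p[:2],p[2]+.0145-.061)):
  o=minimize(cost,x0,args=([(c,G)],lambda x:[(z,r)]),method="Nelder-Mead",options=dict(xatol=1e-5,initial_simplex=np.array(x0)+np.array([[0,0],[.003,0],[0,.003]])))
  print(n,o.x,o.fun)
  q=proj(c,circ(*o.x,z,r));cv2.polylines(d,[np.int32(q*8)],True,(0,0,255),1,0,3)
cv2.imwrite("pics/w4.png",d)
E
```

```text
6.35 [ 0.4789555  -0.29306732  0.19550468] [-1.79829583e+02 -4.30260641e-02  5.91752821e+01] [-0.07572444  0.47078618 -1.36590484] 0.05723671048368403 43.214640783844516
can [ 0.47840971 -0.29556776] -109.493408203125
cup [ 0.47773042 -0.29314773] -240.0680389404297
foot [ 0.47741158 -0.29235483] -76.82086944580078
```

View pics/w4.png

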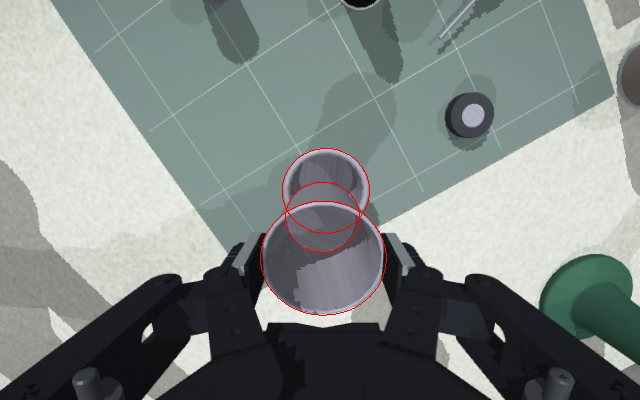

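The wrist view shows the canister's rim at (326,191) and the held cup's rim at (323,258). The cup is only about 2 mm off centre. I'll correct that and lower it in.

Request:
send_rows(
  deltas=[
    {"dp": [0.007,-0.012,-0.2],"delta_rot": [0,0,0],"gripper": 0.5},
    {"dp": [0.007,-0.012,-0.4],"delta_rot": [0,0,0],"gripper": 0.5},
    {"dp": [0.007,-0.012,-0.55],"delta_rot": [0,0,0],"gripper": 0.5},
    {"dp": [0.007,-0.012,-0.65],"delta_rot": [0,0,0],"gripper": 0.5},
    {"dp": [0.007,-0.012,-0.72],"delta_rot": [0,0,0],"gripper": 0.5},
    {"dp": [0.007,-0.012,-0.77],"delta_rot": [0,0,0],"gripper": 0.5},
    {"dp": [0.007,-0.012,-0.79],"delta_rot": [0,0,0],"gripper": 0.5},
    {"dp": [0.007,-0.012,-0.79],"delta_rot": [0,0,0],"gripper": 0.5},
  ],
)

```text
t: 7.2
position: [0.481, -0.2961, 0.0785]
ee_rot: [180.0, 0.0, 59.2]
wrist_force: [0.1, 0.0, -1.2]
finger_gap: 0.0572
finger_force: 43.2
```

Request:
send_rows(
  deltas=[
    {"dp": [0,0,-0.013],"delta_rot": [0,0,0],"gripper": 0.5},
    {"dp": [0,0,-0.013],"delta_rot": [0,0,0],"gripper": 0.5},
    {"dp": [0,0,-0.013],"delta_rot": [0,0,0],"gripper": 0.5},
  ],
)

```text
t: 7.5
position: [0.4811, -0.2965, 0.0768]
ee_rot: [179.9, 0.0, 59.1]
wrist_force: [-0.5, -0.3, -0.7]
finger_gap: 0.0573
finger_force: 43.2
```

Request:
send_rows(
  deltas=[
    {"dp": [0,0,-0.013],"delta_rot": [0,0,0],"gripper": 0.5},
    {"dp": [0,0,-0.013],"delta_rot": [0,0,0],"gripper": 0.5},
    {"dp": [0,0,-0.013],"delta_rot": [0,0,0],"gripper": 0.5},
  ],
)

```text
t: 7.8
position: [0.4807, -0.2962, 0.0744]
ee_rot: [-180.0, -0.0, 59.1]
wrist_force: [0.9, -0.1, -0.5]
finger_gap: 0.0571
finger_force: 43.2
```

Request:
send_rows(
  deltas=[
    {"dp": [0,0,-0.013],"delta_rot": [0,0,0],"gripper": 0.5},
    {"dp": [0,0,-0.013],"delta_rot": [0,0,0],"gripper": 0.5},
    {"dp": [0,0,-0.013],"delta_rot": [0,0,0],"gripper": 0.5},
  ],
)

```text
t: 8.1
position: [0.4807, -0.2962, 0.0724]
ee_rot: [-180.0, -0.0, 59.1]
wrist_force: [0.1, -0.4, -1.1]
finger_gap: 0.0574
finger_force: 43.2
```

Request:
send_rows(
  deltas=[
    {"dp": [0,0,-0.013],"delta_rot": [0,0,0],"gripper": 0.5},
    {"dp": [0,0,-0.013],"delta_rot": [0,0,0],"gripper": 0.5},
    {"dp": [0,0,-0.013],"delta_rot": [0,0,0],"gripper": 0.5},
  ],
)

```text
t: 8.4
position: [0.4807, -0.2962, 0.0704]
ee_rot: [-180.0, -0.0, 59.1]
wrist_force: [-0.0, 0.3, -0.7]
finger_gap: 0.0573
finger_force: 43.2
```

Request:
send_rows(
  deltas=[
    {"dp": [0,0,-0.01],"delta_rot": [0,0,0],"gripper": 0.5},
    {"dp": [0,0,-0.01],"delta_rot": [0,0,0],"gripper": 0.5},
    {"dp": [0,0,-0.01],"delta_rot": [0,0,0],"gripper": 0.5},
  ],
)

```text
t: 8.7
position: [0.4808, -0.2962, 0.069]
ee_rot: [-180.0, 0.0, 59.1]
wrist_force: [-0.1, -0.8, -1.5]
finger_gap: 0.0572
finger_force: 43.2
```

Request:
send_rows(
  deltas=[
    {"dp": [0,0,-0.01],"delta_rot": [0,0,0],"gripper": 0.5},
    {"dp": [0,0,-0.01],"delta_rot": [0,0,0],"gripper": 0.5},
    {"dp": [0,0,-0.01],"delta_rot": [0,0,0],"gripper": 0.5},
  ],
)

```text
t: 9.0
position: [0.4807, -0.2962, 0.0675]
ee_rot: [-180.0, -0.0, 59.1]
wrist_force: [0.2, 0.1, -0.2]
finger_gap: 0.0573
finger_force: 43.2
```

Request:
send_rows(
  deltas=[
    {"dp": [0,0,-0.01],"delta_rot": [0,0,0],"gripper": 0.5},
    {"dp": [0,0,-0.01],"delta_rot": [0,0,0],"gripper": 0.5},
    {"dp": [0,0,-0.01],"delta_rot": [0,0,0],"gripper": 0.5},
  ],
)

```text
t: 9.3
position: [0.4808, -0.2963, 0.066]
ee_rot: [-180.0, -0.0, 59.1]
wrist_force: [0.6, 0.5, -0.3]
finger_gap: 0.0571
finger_force: 43.2
```

Request:
send_rows(
  deltas=[
    {"dp": [0,0,0],"delta_rot": [0,0,0],"gripper": 1},
    {"dp": [0,0,0],"delta_rot": [0,0,0],"gripper": 1},
    {"dp": [0,0,0],"delta_rot": [0,0,0],"gripper": 1},
    {"dp": [0,0,0],"delta_rot": [0,0,0],"gripper": 1},
    {"dp": [0,0,0],"delta_rot": [0,0,0],"gripper": 1},
  ],
)

```text
t: 9.8
position: [0.4808, -0.2963, 0.0661]
ee_rot: [180.0, 0.0, 59.1]
wrist_force: [0.0, 0.3, 0.5]
finger_gap: 0.0857
finger_force: 0.0
```

Request:
send_rows(
  deltas=[
    {"dp": [0,0,0.2],"delta_rot": [0,0,0],"gripper": 1},
    {"dp": [0,0,0.5],"delta_rot": [0,0,0],"gripper": 1},
    {"dp": [0,0,0.8],"delta_rot": [0,0,0],"gripper": 1},
    {"dp": [0,0,0.87],"delta_rot": [0,0,0],"gripper": 1},
    {"dp": [0,0,0.87],"delta_rot": [0,0,0],"gripper": 1},
  ],
)

```text
t: 10.3
position: [0.4823, -0.2975, 0.199]
ee_rot: [179.7, 0.0, 59.1]
wrist_force: [-1.3, 0.1, 0.0]
finger_gap: 0.0852
finger_force: 0.0
```

```bash
python3 - <<'E'
from h import *
s=ctrl.get_state();c=ctrl.get_calibration("wrist");im=ctrl.capture("wrist")
print(s["t"],s["position"],s["ee_rot"],s["wrist_force"],s["finger_gap"],s["finger_force"])
G=grad(im);d=cv2.resize(im[100:300,200:450][...,::-1],None,fx=3,fy=3,interpolation=cv2.INTER_CUBIC)
for n,r,x0,z in(("can",.041,(.479,-.295),.069),("cup",.03,(.479,-.295),.068),("foot",.025,(.479,-.295),.007)):
  o=minimize(cost,x0,args=([(c,G)],lambda x:[(z,r)]),method="Nelder-Mead",options=dict(xatol=1e-5,initial_simplex=np.array(x0)+np.array([[0,0],[.003,0],[0,.003]])))
  print(n,o.x,o.fun)
cv2.imwrite("pics/w5.png",d)
E
```

```text
10.3 [ 0.48229743 -0.29746232  0.19903598] [1.79681059e+02 4.05912292e-02 5.91353065e+01] [-1.2741829   0.11841149  0.03029189] 0.08522288328671675 0.0
can [ 0.48046448 -0.294176  ] -116.951904296875
cup [ 0.47828536 -0.29506628] -224.9915313720703
foot [ 0.48794313 -0.29721066] -121.29451751708984
```

View pics/w5.png

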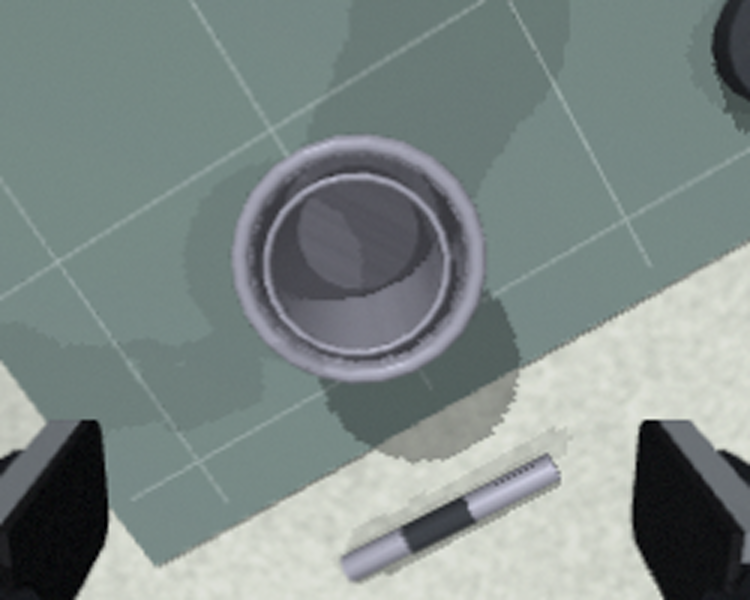

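The crop shows cup_m down inside the canister, its rim at (358,265) and near concentric with the canister's rim at (358,258). Next is the small cup.

Request:
send_rows(
  deltas=[
    {"dp": [0.012,0.76,0],"delta_rot": [0,0,0],"gripper": 1},
    {"dp": [0.012,0.76,0],"delta_rot": [0,0,0],"gripper": 1},
    {"dp": [0.012,0.76,0],"delta_rot": [0,0,0],"gripper": 1},
  ],
)

```text
t: 10.65
position: [0.4802, -0.1776, 0.1938]
ee_rot: [-179.6, -0.1, 59.3]
wrist_force: [-0.2, -0.1, -0.3]
finger_gap: 0.0854
finger_force: 0.0
```

Request:
send_rows(
  deltas=[
    {"dp": [0.012,0.76,-0.2],"delta_rot": [0,0,0],"gripper": 1},
    {"dp": [0.012,0.76,-0.2],"delta_rot": [0,0,0],"gripper": 1},
    {"dp": [0.012,0.76,-0.2],"delta_rot": [0,0,0],"gripper": 1},
    {"dp": [0.012,0.76,-0.2],"delta_rot": [0,0,0],"gripper": 1},
    {"dp": [0.012,0.76,-0.2],"delta_rot": [0,0,0],"gripper": 1},
    {"dp": [0.012,0.76,-0.2],"delta_rot": [0,0,0],"gripper": 1},
  ],
)

```text
t: 11.25
position: [0.4844, -0.0694, 0.1661]
ee_rot: [-180.0, 0.0, 59.1]
wrist_force: [-0.1, -0.3, -0.5]
finger_gap: 0.0854
finger_force: 0.0
```

```bash
cat >> h.py <<'E'
def wfit(items):
    s=ctrl.get_state();c=ctrl.get_calibration("wrist");im=ctrl.capture("wrist");G=grad(im)
    print(s["t"],s["position"].round(4),s["ee_rot"].round(1),s["wrist_force"].round(1),round(s["finger_gap"],4))
    for n,r,x0,z in items:
        x0=np.array(x0)
        o=min((minimize(cost,x0+d,args=([(c,G)],lambda x:[(z,r)]),method="Nelder-Mead",options=dict(xatol=1e-5,initial_simplex=x0+d+np.array([[0,0],[.003,0],[0,.003]]))) for d in [(0,0),(.002,0),(-.002,0),(0,.002),(0,-.002)]),key=lambda o:o.fun)
        print(n,o.x.round(4),round(o.fun,1))
    return c,im
E
python3 - <<'E'
from h import *
wfit([("s",.022,(.4845,-.0685),.061),("s in",.02,(.4845,-.0685),.061)])
E
```

```text
11.25 [ 0.4844 -0.0694  0.1661] [-180.     0.    59.1] [-0.1 -0.3 -0.5] 0.0854
s [ 0.4836 -0.0659] -171.0
s in [ 0.4834 -0.0675] -224.0
```

Request:
send_rows(
  deltas=[
    {"dp": [0,0.01,-0.3],"delta_rot": [0,0,0],"gripper": 1},
    {"dp": [0,0.01,-0.55],"delta_rot": [0,0,0],"gripper": 1},
    {"dp": [0,0.01,-0.73],"delta_rot": [0,0,0],"gripper": 1},
    {"dp": [0,0.01,-0.8],"delta_rot": [0,0,0],"gripper": 1},
    {"dp": [0,0.01,-0.8],"delta_rot": [0,0,0],"gripper": 1},
  ],
)

```text
t: 11.8
position: [0.4834, -0.0673, 0.0455]
ee_rot: [-179.9, 0.0, 59.1]
wrist_force: [0.1, 0.9, 0.1]
finger_gap: 0.0854
finger_force: 0.0
```

Request:
send_rows(
  deltas=[
    {"dp": [0,0,0],"delta_rot": [0,0,0],"gripper": 0.35},
    {"dp": [0,0,0],"delta_rot": [0,0,0],"gripper": 0.35},
    {"dp": [0,0,0],"delta_rot": [0,0,0],"gripper": 0.35},
    {"dp": [0,0,0],"delta_rot": [0,0,0],"gripper": 0.35},
    {"dp": [0,0,0],"delta_rot": [0,0,0],"gripper": 0.35},
    {"dp": [0,0,0],"delta_rot": [0,0,0],"gripper": 0.35},
    {"dp": [0,0,0],"delta_rot": [0,0,0],"gripper": 0.35},
    {"dp": [0,0,0],"delta_rot": [0,0,0],"gripper": 0.35},
  ],
  newtons=30,
)

```text
t: 12.6
position: [0.4857, -0.0671, 0.0482]
ee_rot: [179.8, -0.0, 59.2]
wrist_force: [-1.0, 0.3, 4.7]
finger_gap: 0.0415
finger_force: 29.8
```

Request:
send_rows(
  deltas=[
    {"dp": [0,0,0.1],"delta_rot": [0,0,0],"gripper": 0.35},
    {"dp": [0,0,0.3],"delta_rot": [0,0,0],"gripper": 0.35},
    {"dp": [0,0,0.6],"delta_rot": [0,0,0],"gripper": 0.35},
    {"dp": [0,0,0.9],"delta_rot": [0,0,0],"gripper": 0.35},
    {"dp": [0,0,1],"delta_rot": [0,0,0],"gripper": 0.35},
    {"dp": [0,0,1],"delta_rot": [0,0,0],"gripper": 0.35},
  ],
)

```text
t: 13.2
position: [0.4869, -0.0674, 0.2002]
ee_rot: [179.6, -0.1, 59.1]
wrist_force: [0.6, -0.3, -1.4]
finger_gap: 0.0415
finger_force: 30.9
```

Request:
send_rows(
  deltas=[
    {"dp": [-0.016,-0.3,0],"delta_rot": [0,0,0],"gripper": 0.35},
    {"dp": [-0.016,-0.55,0],"delta_rot": [0,0,0],"gripper": 0.35},
    {"dp": [-0.016,-0.76,0],"delta_rot": [0,0,0],"gripper": 0.35},
  ],
)

```text
t: 13.5
position: [0.4811, -0.1818, 0.195]
ee_rot: [-179.9, 0.0, 59.1]
wrist_force: [1.0, -0.4, -0.6]
finger_gap: 0.0413
finger_force: 30.9
```

Request:
send_rows(
  deltas=[
    {"dp": [-0.016,-0.3,0],"delta_rot": [0,0,0],"gripper": 0.35},
    {"dp": [-0.016,-0.55,0],"delta_rot": [0,0,0],"gripper": 0.35},
    {"dp": [-0.016,-0.76,0],"delta_rot": [0,0,0],"gripper": 0.35},
    {"dp": [-0.016,-0.76,0],"delta_rot": [0,0,0],"gripper": 0.35},
    {"dp": [-0.016,-0.76,0],"delta_rot": [0,0,0],"gripper": 0.35},
    {"dp": [-0.016,-0.76,0],"delta_rot": [0,0,0],"gripper": 0.35},
  ],
)

```text
t: 14.1
position: [0.479, -0.2934, 0.1955]
ee_rot: [-179.9, -0.0, 59.2]
wrist_force: [-0.2, 0.2, -0.4]
finger_gap: 0.0416
finger_force: 30.9
```

```bash
python3 - <<'E'
from h import *
p=ctrl.get_state()["position"];z=p[2]+.0128
c,im=wfit([("can",.041,(.4795,-.2948),.069),("m",.03,(.479,-.295),.068),("s",.022,p[:2],z),("s in",.02,p[:2],z)])
cv2.imwrite("pics/w6.png",im[...,::-1])
E
```

```text
14.1 [ 0.479  -0.2934  0.1955] [-179.9   -0.    59.2] [-0.2  0.2 -0.4] 0.0416
can [ 0.4783 -0.295 ] -120.5
m [ 0.4782 -0.295 ] -228.4
s [ 0.4778 -0.2932] -256.4
s in [ 0.477  -0.2929] -200.5
```

View pics/w6.png

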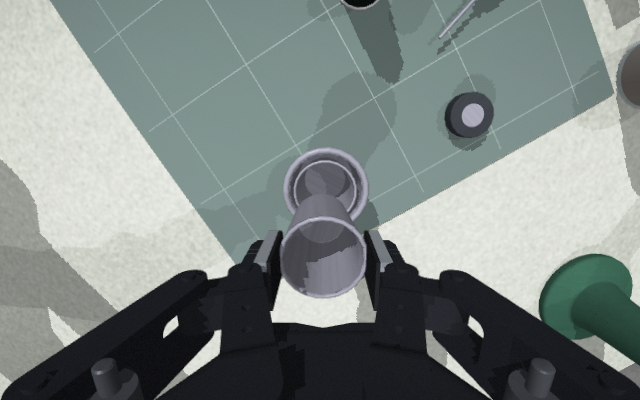

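The held small cup's rim is at (323,258) and cup_m's at (326,185), with about 2 mm of y correction needed. I'll lower it.

Request:
send_rows(
  deltas=[
    {"dp": [0.005,-0.013,-0.2],"delta_rot": [0,0,0],"gripper": 0.35},
    {"dp": [0.005,-0.013,-0.4],"delta_rot": [0,0,0],"gripper": 0.35},
    {"dp": [0.005,-0.013,-0.55],"delta_rot": [0,0,0],"gripper": 0.35},
    {"dp": [0.005,-0.013,-0.67],"delta_rot": [0,0,0],"gripper": 0.35},
    {"dp": [0.005,-0.013,-0.75],"delta_rot": [0,0,0],"gripper": 0.35},
    {"dp": [0.005,-0.013,-0.8],"delta_rot": [0,0,0],"gripper": 0.35},
    {"dp": [0.005,-0.013,-0.82],"delta_rot": [0,0,0],"gripper": 0.35},
    {"dp": [0.005,-0.013,-0.82],"delta_rot": [0,0,0],"gripper": 0.35},
  ],
)

```text
t: 14.95
position: [0.4806, -0.2966, 0.0738]
ee_rot: [180.0, 0.0, 59.2]
wrist_force: [0.7, -0.5, -0.2]
finger_gap: 0.0413
finger_force: 30.9
```

Request:
send_rows(
  deltas=[
    {"dp": [0,0,-0.016],"delta_rot": [0,0,0],"gripper": 0.35},
    {"dp": [0,0,-0.016],"delta_rot": [0,0,0],"gripper": 0.35},
    {"dp": [0,0,-0.016],"delta_rot": [0,0,0],"gripper": 0.35},
  ],
)

```text
t: 15.25
position: [0.4806, -0.297, 0.0716]
ee_rot: [179.9, 0.0, 59.1]
wrist_force: [-0.1, 0.3, -0.7]
finger_gap: 0.0414
finger_force: 30.9
```

Request:
send_rows(
  deltas=[
    {"dp": [0,0,-0.013],"delta_rot": [0,0,0],"gripper": 0.35},
    {"dp": [0,0,-0.013],"delta_rot": [0,0,0],"gripper": 0.35},
    {"dp": [0,0,-0.013],"delta_rot": [0,0,0],"gripper": 1},
    {"dp": [0,0,-0.013],"delta_rot": [0,0,0],"gripper": 1},
    {"dp": [0,0,-0.013],"delta_rot": [0,0,0],"gripper": 1},
    {"dp": [0,0,-0.013],"delta_rot": [0,0,0],"gripper": 1},
    {"dp": [0,0,-0.013],"delta_rot": [0,0,0],"gripper": 1},
  ],
)

```text
t: 15.95
position: [0.4804, -0.2968, 0.0692]
ee_rot: [180.0, 0.0, 59.1]
wrist_force: [-0.5, 0.4, -0.4]
finger_gap: 0.0855
finger_force: 0.0
```

Request:
send_rows(
  deltas=[
    {"dp": [0,0,0.2],"delta_rot": [0,0,0],"gripper": 1},
    {"dp": [0,0,0.5],"delta_rot": [0,0,0],"gripper": 1},
    {"dp": [0,0,0.8],"delta_rot": [0,0,0],"gripper": 1},
    {"dp": [0,0,0.84],"delta_rot": [0,0,0],"gripper": 1},
    {"dp": [0,0,0.84],"delta_rot": [0,0,0],"gripper": 1},
    {"dp": [0,0,0.84],"delta_rot": [0,0,0],"gripper": 1},
  ],
)

```text
t: 16.55
position: [0.4799, -0.2964, 0.1941]
ee_rot: [-179.9, -0.0, 59.1]
wrist_force: [0.0, -1.2, -0.6]
finger_gap: 0.0851
finger_force: 0.0
```

```bash
python3 - <<'E'
from h import *
p=(.479,-.295)
c,im=wfit([("can",.041,p,.069),("can in",.035,p,.067),("m",.03,p,.068),("m in",.0275,p,.068),("s",.022,p,.068),("s in",.02,p,.068)])
cv2.imwrite("pics/w7.png",im[...,::-1])
E
```

```text
16.55 [ 0.4799 -0.2964  0.1941] [-179.9   -0.    59.1] [ 0.  -1.2 -0.6] 0.0851
can [ 0.4781 -0.2938] -121.5
can in [ 0.4793 -0.294 ] -247.1
m [ 0.4783 -0.295 ] -230.2
m in [ 0.4802 -0.2937] -181.7
s [ 0.4779 -0.2952] -257.1
s in [ 0.4779 -0.2973] -196.7
```

Request:
send_rows(
  deltas=[
    {"dp": [0.338,0.689,0],"delta_rot": [0,0,0],"gripper": 1},
    {"dp": [0.338,0.689,0],"delta_rot": [0,0,0],"gripper": 1},
    {"dp": [0.338,0.689,0],"delta_rot": [0,0,0],"gripper": 1},
  ],
)

```text
t: 16.9
position: [0.531, -0.1893, 0.193]
ee_rot: [-179.8, -0.1, 59.3]
wrist_force: [0.2, 0.3, -0.2]
finger_gap: 0.0851
finger_force: 0.0
```

Request:
send_rows(
  deltas=[
    {"dp": [0.338,0.689,0],"delta_rot": [0,0,0],"gripper": 1},
    {"dp": [0.338,0.689,0],"delta_rot": [0,0,0],"gripper": 1},
    {"dp": [0.338,0.689,0],"delta_rot": [0,0,0],"gripper": 1},
  ],
)

```text
t: 17.2
position: [0.582, -0.0862, 0.1933]
ee_rot: [-179.8, -0.0, 59.4]
wrist_force: [-0.5, 1.8, -0.2]
finger_gap: 0.0856
finger_force: 0.0
```

Request:
send_rows(
  deltas=[
    {"dp": [0.338,0.689,-0.1],"delta_rot": [0,0,0],"gripper": 1},
    {"dp": [0.338,0.689,-0.1],"delta_rot": [0,0,0],"gripper": 1},
    {"dp": [0.338,0.689,-0.1],"delta_rot": [0,0,0],"gripper": 1},
    {"dp": [0.338,0.689,-0.1],"delta_rot": [0,0,0],"gripper": 1},
    {"dp": [0.338,0.689,-0.1],"delta_rot": [0,0,0],"gripper": 1},
    {"dp": [0.338,0.689,-0.1],"delta_rot": [0,0,0],"gripper": 1},
  ],
)

```text
t: 17.8
position: [0.6318, 0.0115, 0.18]
ee_rot: [-180.0, 0.1, 59.0]
wrist_force: [-0.4, 0.0, 0.6]
finger_gap: 0.0853
finger_force: 0.0
```

```bash
python3 - <<'E'
from h import *
p=(.632,.013)
c,im=wfit([("lid",.048,p,.021),("knob top",.013,p,.045)])
G=grad(im);
o=minimize(cost,p,args=([(c,G)],lambda x:[(.021,.048),(.045,.013)]),method="Nelder-Mead",options=dict(xatol=1e-5,initial_simplex=np.array(p)+[[0,0],[.003,0],[0,.003]]));print("both",o.x,o.fun)
# nest check with fixed views
V=[]
for n in("scene","side"):
    i=ctrl.capture(n);cv2.imwrite(f"pics/{n}1.png",i[...,::-1]);V.append((ctrl.get_calibration(n),grad(i)))
for n,r in(("can",.041),("m",.03),("s",.022)):
    o=minimize(cost,[.4795,-.295,.068],args=(V,lambda x:[(x[2],r)]),method="Nelder-Mead",options=dict(xatol=1e-5,initial_simplex=np.array([.4795,-.295,.068])+np.vstack([np.zeros(3),np.eye(3)*.003])));print(n,o.x.round(4),o.fun)
I=[cv2.imread("pics/w7.png")[110:260,240:420]]
for n in("scene","side"):
    i=cv2.imread(f"pics/{n}1.png");u=np.int32(proj(ctrl.get_calibration(n),[.48,-.295,.06])[0]);I.append(i[u[1]-33:u[1]+33,u[0]-40:u[0]+40])
cv2.imwrite("pics/nest.png",np.hstack([cv2.resize(i,(265,220),interpolation=cv2.INTER_CUBIC) for i in I]))
E
```

```text
17.8 [0.6318 0.0115 0.18  ] [-1.8e+02  1.0e-01  5.9e+01] [-0.4  0.   0.6] 0.0853
lid [0.632  0.0158] -371.7
knob top [0.6306 0.0161] -159.1
both [0.6314722  0.01567093] -508.022216796875
can [ 0.4792 -0.2958  0.0659] -247.48153686523438
m [ 0.4836 -0.2928  0.0704] -196.71002197265625
s [ 0.4683 -0.3059  0.0862] -164.41348266601562
```

View pics/nest.png

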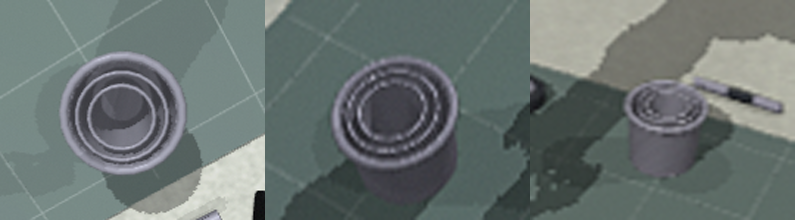

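The composite shows all three rims concentric and level in the wrist, scene and side views, so the cups are nested. Next I grip the lid's knob.

Request:
send_rows(
  deltas=[
    {"dp": [0,0.023,-0.3],"delta_rot": [0,0,0],"gripper": 1},
    {"dp": [0,0.023,-0.6],"delta_rot": [0,0,0],"gripper": 1},
    {"dp": [0,0.023,-0.8],"delta_rot": [0,0,0],"gripper": 1},
    {"dp": [0,0.023,-0.93],"delta_rot": [0,0,0],"gripper": 1},
    {"dp": [0,0.023,-1],"delta_rot": [0,0,0],"gripper": 1},
    {"dp": [0,0.023,-1],"delta_rot": [0,0,0],"gripper": 1},
  ],
)

```text
t: 18.55
position: [0.6312, 0.0162, 0.029]
ee_rot: [-179.9, 0.1, 59.1]
wrist_force: [-0.1, -0.2, -0.1]
finger_gap: 0.0852
finger_force: 0.0
```

Request:
send_rows(
  deltas=[
    {"dp": [0,0,-0.033],"delta_rot": [0,0,0],"gripper": 1},
    {"dp": [0,0,-0.033],"delta_rot": [0,0,0],"gripper": 1},
  ],
)

```text
t: 18.75
position: [0.6333, 0.0165, 0.0262]
ee_rot: [179.9, -0.0, 59.1]
wrist_force: [-0.4, -1.1, -0.5]
finger_gap: 0.0855
finger_force: 0.0
```

Request:
send_rows(
  deltas=[
    {"dp": [0,0,0],"delta_rot": [0,0,0],"gripper": 0.15},
    {"dp": [0,0,0],"delta_rot": [0,0,0],"gripper": 0.15},
    {"dp": [0,0,0],"delta_rot": [0,0,0],"gripper": 0.15},
    {"dp": [0,0,0],"delta_rot": [0,0,0],"gripper": 0.15},
    {"dp": [0,0,0],"delta_rot": [0,0,0],"gripper": 0.15},
    {"dp": [0,0,0],"delta_rot": [0,0,0],"gripper": 0.15},
    {"dp": [0,0,0],"delta_rot": [0,0,0],"gripper": 0.15},
    {"dp": [0,0,0],"delta_rot": [0,0,0],"gripper": 0.15},
    {"dp": [0,0,0],"delta_rot": [0,0,0],"gripper": 0.15},
    {"dp": [0,0,0],"delta_rot": [0,0,0],"gripper": 0.15},
  ],
  newtons=70,
)

```text
t: 19.75
position: [0.633, 0.0167, 0.0259]
ee_rot: [179.9, -0.0, 59.1]
wrist_force: [-0.8, -0.4, 6.0]
finger_gap: 0.0236
finger_force: 68.6
```

Request:
send_rows(
  deltas=[
    {"dp": [0,0,0.1],"delta_rot": [0,0,0],"gripper": 0.15},
    {"dp": [0,0,0.3],"delta_rot": [0,0,0],"gripper": 0.15},
    {"dp": [0,0,0.6],"delta_rot": [0,0,0],"gripper": 0.15},
    {"dp": [0,0,0.9],"delta_rot": [0,0,0],"gripper": 0.15},
    {"dp": [0,0,1],"delta_rot": [0,0,0],"gripper": 0.15},
    {"dp": [0,0,1],"delta_rot": [0,0,0],"gripper": 0.15},
  ],
)

```text
t: 20.35
position: [0.6343, 0.0166, 0.178]
ee_rot: [179.7, -0.1, 59.1]
wrist_force: [-0.5, 0.1, -1.6]
finger_gap: 0.0235
finger_force: 68.9
```

```bash
python3 - <<'E'
from h import *
p=ctrl.get_state()["position"];print(p)
for dz in(-.008,-.005,-.002): wfit([("lid top",.048,p[:2],p[2]+dz)])
E
```

```text
[0.63427966 0.01664244 0.17801138]
20.35 [0.6343 0.0166 0.178 ] [ 1.797e+02 -1.000e-01  5.910e+01] [-0.5  0.1 -1.6] 0.0235
lid top [0.6321 0.0153] -225.8
20.4 [0.6329 0.0168 0.1754] [179.9  -0.   59.1] [-0.2 -0.5 -1.9] 0.0236
lid top [0.63   0.0156] -138.6
20.45 [0.6317 0.0168 0.1737] [-1.799e+02  1.000e-01  5.910e+01] [ 0.2 -0.8 -2.3] 0.0236
lid top [0.6335 0.0163] -148.6
```

Request:
send_rows(
  deltas=[
    {"dp": [-0.452,-0.3,0.12],"delta_rot": [0,0,0],"gripper": 0.15},
    {"dp": [-0.452,-0.881,0.12],"delta_rot": [0,0,0],"gripper": 0.15},
    {"dp": [-0.452,-0.881,0.12],"delta_rot": [0,0,0],"gripper": 0.15},
    {"dp": [-0.452,-0.881,0.12],"delta_rot": [0,0,0],"gripper": 0.15},
  ],
)

```text
t: 20.9
position: [0.5619, -0.1194, 0.1911]
ee_rot: [-179.8, 0.2, 58.8]
wrist_force: [-0.9, 1.5, -0.9]
finger_gap: 0.0233
finger_force: 69.1
```

Request:
send_rows(
  deltas=[
    {"dp": [-0.452,-0.881,0],"delta_rot": [0,0,0],"gripper": 0.15},
    {"dp": [-0.452,-0.881,0],"delta_rot": [0,0,0],"gripper": 0.15},
    {"dp": [-0.452,-0.881,0],"delta_rot": [0,0,0],"gripper": 0.15},
    {"dp": [-0.452,-0.881,0],"delta_rot": [0,0,0],"gripper": 0.15},
  ],
)

```text
t: 21.3
position: [0.4935, -0.2514, 0.191]
ee_rot: [-179.8, 0.1, 58.7]
wrist_force: [-0.3, 1.3, -1.2]
finger_gap: 0.0236
finger_force: 69.1
```

Request:
send_rows(
  deltas=[
    {"dp": [-0.452,-0.881,0],"delta_rot": [0,0,0],"gripper": 0.15},
    {"dp": [-0.452,-0.881,0],"delta_rot": [0,0,0],"gripper": 0.15},
    {"dp": [-0.452,-0.881,0],"delta_rot": [0,0,0],"gripper": 0.15},
    {"dp": [-0.452,-0.881,0],"delta_rot": [0,0,0],"gripper": 0.15},
    {"dp": [-0.452,-0.881,0],"delta_rot": [0,0,0],"gripper": 0.15},
    {"dp": [-0.452,-0.881,0],"delta_rot": [0,0,0],"gripper": 0.15},
    {"dp": [-0.452,-0.881,0],"delta_rot": [0,0,0],"gripper": 0.15},
  ],
)

```text
t: 22.0
position: [0.4297, -0.3779, 0.1926]
ee_rot: [-179.9, -0.0, 59.3]
wrist_force: [-0.1, -0.1, -1.3]
finger_gap: 0.0233
finger_force: 69.1
```

```bash
python3 - <<'E'
from h import *
p=ctrl.get_state()["position"];q=(.479,-.295)
c,im=wfit([("can",.041,q,.069),("can in",.035,q,.067),("m",.03,q,.068),("s",.022,q,.068)]+[(f"lid {dz}",.048,p[:2],p[2]+dz) for dz in(-.008,-.006,-.004,-.002)])
cv2.imwrite("pics/w8.png",im[...,::-1])
E
```

```text
22.0 [ 0.4297 -0.3779  0.1926] [-179.9   -0.    59.3] [-0.1 -0.1 -1.3] 0.0233
can [ 0.4807 -0.294 ] -104.0
can in [ 0.4794 -0.294 ] -238.0
m [ 0.4781 -0.2953] -256.7
s [ 0.4777 -0.2956] -262.7
lid -0.008 [ 0.4274 -0.3792] -126.4
lid -0.006 [ 0.428  -0.3788] -122.8
lid -0.004 [ 0.4257 -0.3806] -123.1
lid -0.002 [ 0.4273 -0.3791] -152.0
```

Request:
send_rows(
  deltas=[
    {"dp": [0.341,0.561,0],"delta_rot": [0,0,0],"gripper": 0.15},
    {"dp": [0.341,0.561,0],"delta_rot": [0,0,0],"gripper": 0.15},
    {"dp": [0.341,0.561,-0.2],"delta_rot": [0,0,0],"gripper": 0.15},
    {"dp": [0.341,0.561,-0.4],"delta_rot": [0,0,0],"gripper": 0.15},
    {"dp": [0.341,0.561,-0.52],"delta_rot": [0,0,0],"gripper": 0.15},
    {"dp": [0.341,0.561,-0.58],"delta_rot": [0,0,0],"gripper": 0.15},
    {"dp": [0.341,0.561,-0.58],"delta_rot": [0,0,0],"gripper": 0.15},
    {"dp": [0.341,0.561,-0.58],"delta_rot": [0,0,0],"gripper": 0.15},
    {"dp": [0.341,0.561,-0.58],"delta_rot": [0,0,0],"gripper": 0.15},
  ],
)

```text
t: 22.95
position: [0.4812, -0.2962, 0.1077]
ee_rot: [179.8, 0.0, 59.1]
wrist_force: [-0.2, -0.4, -1.8]
finger_gap: 0.0236
finger_force: 69.1
```

```bash
python3 - <<'E'
from h import *
s=ctrl.get_state();print(s["position"],s["ee_rot"],s["wrist_force"])
p=s["position"];zt=p[2]-.0229+.018
V=[]
for n in("scene","side"):
    i=ctrl.capture(n);cv2.imwrite(f"pics/{n}2.png",i[...,::-1]);V.append((ctrl.get_calibration(n),grad(i)))
for nm,W in(("scene",V[:1]),("side",V[1:]),("both",V)):
    for dz in(0,.003):
        x0=p[:2]
        o=minimize(cost,x0,args=(W,lambda x:[(zt+dz,.048)]),method="Nelder-Mead",options=dict(xatol=1e-5,initial_simplex=x0+np.array([[0,0],[.003,0],[0,.003]])));print(nm,dz,o.x.round(4),round(o.fun,1))
E
```

```text
[ 0.48116486 -0.29621262  0.10766533] [1.79843197e+02 1.90375446e-02 5.91390456e+01] [-0.21951837 -0.38101594 -1.82452263]
scene 0 [ 0.4799 -0.2992] -223.9
scene 0.003 [ 0.4813 -0.3002] -222.3
side 0 [ 0.479  -0.2959] -176.0
side 0.003 [ 0.4776 -0.2921] -175.5
both 0 [ 0.4798 -0.299 ] -392.0
both 0.003 [ 0.4807 -0.2994] -355.3
```

Request:
send_rows(
  deltas=[
    {"dp": [0,0.018,-0.04],"delta_rot": [0,0,0],"gripper": 0.15},
    {"dp": [0,0.018,-0.04],"delta_rot": [0,0,0],"gripper": 0.15},
    {"dp": [0,0.018,-0.04],"delta_rot": [0,0,0],"gripper": 0.15},
    {"dp": [0,0.018,-0.04],"delta_rot": [0,0,0],"gripper": 0.15},
  ],
)

```text
t: 23.45
position: [0.4801, -0.2928, 0.1002]
ee_rot: [-180.0, -0.0, 59.1]
wrist_force: [-0.5, -0.3, -2.0]
finger_gap: 0.0238
finger_force: 69.1
```

```bash
python3 - <<'E'
from h import *
s=ctrl.get_state();print(s["position"],s["ee_rot"],s["wrist_force"])
p=s["position"];zt=p[2]-.0229+.018
V=[]
for n in("scene","side"):
    i=ctrl.capture(n);V.append((ctrl.get_calibration(n),grad(i)))
V0=[(ctrl.get_calibration(n),grad(cv2.imread(f"pics/{n}1.png"))) for n in("scene","side")]
def run(V,x0,z,r):
    return min((minimize(cost,x0+np.array(d),args=(V,lambda x:[(z,r)]),method="Nelder-Mead",options=dict(xatol=1e-5,initial_simplex=x0+np.array(d)+np.array([[0,0],[.003,0],[0,.003]]))) for d in[(0,0),(.003,0),(-.003,0),(0,.003),(0,-.003)]),key=lambda o:o.fun)
for nm,k in(("scene",slice(0,1)),("side",slice(1,2)),("both",slice(0,2))):
    o=run(V[k],p[:2],zt,.048);print(nm,"lid",o.x.round(4),round(o.fun,1))
    for z,r in((.069,.041),(.067,.041),(.068,.035)):
        o=run(V0[k],np.array([.4793,-.2957]),z,r);print("  can",z,r,o.x.round(4),round(o.fun,1))
E
```

```text
[ 0.48014302 -0.29281186  0.10020431] [-1.79999685e+02 -8.57263823e-04  5.91344653e+01] [-0.45984865 -0.25810583 -2.00071493]
scene lid [ 0.4788 -0.2955] -224.9
  can 0.069 0.041 [ 0.4802 -0.2971] -130.2
  can 0.067 0.041 [ 0.4793 -0.2964] -129.7
  can 0.068 0.035 [ 0.4792 -0.2967] -167.2
side lid [ 0.4794 -0.2915] -177.3
  can 0.069 0.041 [ 0.4786 -0.2918] -120.3
  can 0.067 0.041 [ 0.4794 -0.2942] -120.4
  can 0.068 0.035 [ 0.4731 -0.2902] -115.0
both lid [ 0.4788 -0.2953] -397.2
  can 0.069 0.041 [ 0.4801 -0.2967] -237.1
  can 0.067 0.041 [ 0.4794 -0.296 ] -246.3
  can 0.068 0.035 [ 0.4792 -0.2967] -258.2
```

Request:
send_rows(
  deltas=[
    {"dp": [0.004,-0.006,0],"delta_rot": [0,0,0],"gripper": 0.15},
    {"dp": [0.004,-0.006,-0.03],"delta_rot": [0,0,0],"gripper": 0.15},
    {"dp": [0.004,-0.006,-0.05],"delta_rot": [0,0,0],"gripper": 0.15},
    {"dp": [0.004,-0.006,-0.05],"delta_rot": [0,0,0],"gripper": 0.15},
  ],
)

```text
t: 23.95
position: [0.4803, -0.2934, 0.0919]
ee_rot: [-179.9, -0.0, 59.1]
wrist_force: [0.1, -0.4, -1.4]
finger_gap: 0.0234
finger_force: 69.1
```

Request:
send_rows(
  deltas=[
    {"dp": [0,0,-0.01],"delta_rot": [0,0,0],"gripper": 0.15},
    {"dp": [0,0,-0.01],"delta_rot": [0,0,0],"gripper": 0.15},
  ],
)

```text
t: 24.15
position: [0.4807, -0.2936, 0.091]
ee_rot: [-180.0, -0.0, 59.1]
wrist_force: [-0.0, 0.0, -2.0]
finger_gap: 0.0236
finger_force: 69.1
```

Request:
send_rows(
  deltas=[
    {"dp": [0,0,-0.01],"delta_rot": [0,0,0],"gripper": 0.15},
    {"dp": [0,0,-0.01],"delta_rot": [0,0,0],"gripper": 0.15},
  ],
)

```text
t: 24.35
position: [0.4811, -0.294, 0.0898]
ee_rot: [180.0, 0.0, 59.1]
wrist_force: [0.6, 0.4, -1.4]
finger_gap: 0.0235
finger_force: 69.1
```

Request:
send_rows(
  deltas=[
    {"dp": [0,0,-0.01],"delta_rot": [0,0,0],"gripper": 0.15},
    {"dp": [0,0,-0.01],"delta_rot": [0,0,0],"gripper": 0.15},
  ],
)

```text
t: 24.55
position: [0.4813, -0.2942, 0.0889]
ee_rot: [179.9, 0.0, 59.1]
wrist_force: [0.2, -0.6, 3.2]
finger_gap: 0.0233
finger_force: 69.6
```

Contact came at TCP z ≈ 0.089, which is the height expected for a centred lid. I'll press down in small steps.

Request:
send_rows(
  deltas=[
    {"dp": [0,0,-0.01],"delta_rot": [0,0,0],"gripper": 0.15},
    {"dp": [0,0,-0.01],"delta_rot": [0,0,0],"gripper": 0.15},
  ],
)

```text
t: 24.75
position: [0.4815, -0.2944, 0.0881]
ee_rot: [179.9, 0.0, 59.1]
wrist_force: [-1.1, 0.6, 6.7]
finger_gap: 0.0231
finger_force: 70.0
```

Request:
send_rows(
  deltas=[
    {"dp": [0,0,-0.01],"delta_rot": [0,0,0],"gripper": 0.15},
    {"dp": [0,0,-0.01],"delta_rot": [0,0,0],"gripper": 0.15},
  ],
)

```text
t: 24.95
position: [0.4816, -0.2945, 0.087]
ee_rot: [179.8, 0.0, 59.1]
wrist_force: [-1.6, 1.6, 9.1]
finger_gap: 0.0235
finger_force: 70.3
```

Request:
send_rows(
  deltas=[
    {"dp": [0,0,-0.01],"delta_rot": [0,0,0],"gripper": 0.15},
    {"dp": [0,0,-0.01],"delta_rot": [0,0,0],"gripper": 0.15},
  ],
)

```text
t: 25.15
position: [0.4815, -0.2944, 0.085]
ee_rot: [179.9, 0.0, 59.1]
wrist_force: [0.0, -0.1, 4.6]
finger_gap: 0.0236
finger_force: 69.6
```

Request:
send_rows(
  deltas=[
    {"dp": [0,0,-0.01],"delta_rot": [0,0,0],"gripper": 0.15},
    {"dp": [0,0,-0.01],"delta_rot": [0,0,0],"gripper": 0.15},
  ],
)

```text
t: 25.35
position: [0.4804, -0.2935, 0.0815]
ee_rot: [-180.0, -0.0, 59.1]
wrist_force: [0.5, -1.2, -3.0]
finger_gap: 0.0238
finger_force: 68.9
```

Request:
send_rows(
  deltas=[
    {"dp": [0,0,-0.01],"delta_rot": [0,0,0],"gripper": 0.15},
    {"dp": [0,0,-0.01],"delta_rot": [0,0,0],"gripper": 0.15},
  ],
)

```text
t: 25.55
position: [0.4807, -0.2938, 0.0809]
ee_rot: [180.0, 0.0, 59.1]
wrist_force: [-0.3, -0.2, 2.6]
finger_gap: 0.0238
finger_force: 69.9
```

Request:
send_rows(
  deltas=[
    {"dp": [0,0,-0.01],"delta_rot": [0,0,0],"gripper": 0.15},
    {"dp": [0,0,-0.01],"delta_rot": [0,0,0],"gripper": 0.15},
  ],
)

```text
t: 25.75
position: [0.4808, -0.2939, 0.0808]
ee_rot: [179.9, 0.0, 59.1]
wrist_force: [-3.8, 1.0, 12.6]
finger_gap: 0.0235
finger_force: 70.8
```

It clicked: the force dropped, and it is now stiff at z = 0.0808, the predicted home height. I'll let it settle under the push.

Request:
send_rows(
  deltas=[
    {"dp": [0,0,-0.002],"delta_rot": [0,0,0],"gripper": 0.15},
    {"dp": [0,0,-0.002],"delta_rot": [0,0,0],"gripper": 0.15},
    {"dp": [0,0,-0.002],"delta_rot": [0,0,0],"gripper": 0.15},
    {"dp": [0,0,-0.002],"delta_rot": [0,0,0],"gripper": 0.15},
    {"dp": [0,0,-0.002],"delta_rot": [0,0,0],"gripper": 0.15},
    {"dp": [0,0,-0.002],"delta_rot": [0,0,0],"gripper": 0.15},
    {"dp": [0,0,-0.002],"delta_rot": [0,0,0],"gripper": 0.15},
    {"dp": [0,0,-0.002],"delta_rot": [0,0,0],"gripper": 0.15},
  ],
)

```text
t: 26.55
position: [0.4808, -0.2939, 0.0808]
ee_rot: [179.9, 0.0, 59.1]
wrist_force: [-5.1, 2.4, 14.3]
finger_gap: 0.0233
finger_force: 70.9
```

Request:
send_rows(
  deltas=[
    {"dp": [-0.003,0.002,0],"delta_rot": [0,0,0],"gripper": 0.15},
    {"dp": [-0.003,0.002,0],"delta_rot": [0,0,0],"gripper": 0.15},
    {"dp": [-0.003,0.002,0],"delta_rot": [0,0,0],"gripper": 0.15},
    {"dp": [-0.003,0.002,0],"delta_rot": [0,0,0],"gripper": 0.15},
    {"dp": [-0.003,0.002,0],"delta_rot": [0,0,0],"gripper": 0.15},
  ],
)

```text
t: 27.05
position: [0.4808, -0.2939, 0.0808]
ee_rot: [179.9, 0.0, 59.1]
wrist_force: [-2.3, 1.0, 12.3]
finger_gap: 0.0233
finger_force: 70.6
```

Pushing at about 12 N, steady, with little side load. I'm handing it in.

```bash
python3 -c "
from workcell import ctrl
print(ctrl.job_done())"
```

```text
the job is handed in; nothing more can be done
None
```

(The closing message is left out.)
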